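# Slide a cuvette under the read head and hold its spring plunger at half travel

### The job

Push the cuvette carrier along the reader's rail by its handle post until it clicks into the next station, under the read head, leaving the loose things round the reader where they are. Only then press the head's spring-loaded black knob half-way down, never to the bottom, until its flat top is level with the top of the thin gauge post beside it. Finish while still holding the knob there: do not let go of it at the end.

Things in the scene. Friction and masses are not known exactly. Their poses are not given: they have to be found in the camera images.
- reader: cuvette reader, fixed: grey base plate 100x350x12 mm with a rail along it; a white column behind the rail carries a white arm over it. Origin: centre of the plate's underside, on the counter. y: along the rail, the way the carrier must go; z up; x across, away from the robot. Arm: x -26 to 85, y 46 to 118, z 110 to 132 mm; knob axis at x 0, y 70 mm
- carrier (a joint): travel of the carrier (aluminium plate 68x150 mm, top at 33 mm, cuvette in a black holder at its +y end) along the reader's +y, m. Spring-ball detents at 0 (load), 0.110 (under the read head), 0.155 (unload); it starts between the first two. Within 4 mm of a station the released carrier is drawn in. Sliding takes about 1 N, crossing a detent's rib about 6 N
- post_top (a point): centre of the top of the carrier's handle post, a dark upright post 12 mm across the rail (x), 16 mm along it (y), rising from the carrier plate (33 mm) to 82 mm above the counter; it stands 100 mm behind (-y of) the cuvette, and is free on all sides
- plunger (a joint): how far the read head's plunger is pressed down, m: 0 up, 0.024 at the bottom stop; half-way is 0.012. Spring: 3 to 4 N to start, 6 to 7 N at half travel, about 10 N at the bottom; it springs back up when released
- knob_top (a point): centre of the flat round top, 36 mm wide, of the black mushroom knob on the plunger; 180 mm above the counter when up, 168 mm at half travel; moves with the plunger
- gauge_top (a point): centre of the flat top of the gauge post, a steel pin 8 mm thick on the arm, at x 0, y 106 mm of the reader (36 mm to the +y side of the knob's axis); its top is fixed at 168 mm above the counter
- knob: the black mushroom knob, 36 mm wide, 16 mm high, on the plunger's steel stem; origin at the centre of its underside, 16 mm below its top, 164 mm above the counter when up. Below the arm the plunger bears a black sleeve that comes down round the cuvette
- beaker: small clear glass beaker, 46 mm wide, 57 mm high, standing behind the reader; origin at the centre of its underside; a bystander
- amber_bottle: small amber bottle with black screw cap, 33 mm wide, 86 mm high, standing behind the reader; origin at the centre of its underside; a bystander
- tweezers: steel tweezers, 129 mm long, 8 mm high, lying in front of the reader; origin at the centre of its underside; a bystander
- tube: 15 ml conical tube with blue screw cap, 24x109 mm, lying in front of the reader; origin at the centre of its underside; a bystander
- stopper: red-brown rubber stopper, 31 mm wide, 28 mm high, standing behind the reader; origin at the centre of its underside; a bystander

How it is judged:
On the way:
1. the carrier rests in the station under the read head, the knob still up (value of joint carrier between 0.106 and 0.114 m and value of joint plunger below 0.003 m and velocity of joint carrier between -0.005 and 0.005 m/s), for 0.3 s.
At the end, for the whole second after the job is handed in: the carrier is in the station under the read head (0.110 m, within 4 mm), the plunger is held 8 to 16 mm down (knob top within 4 mm of the gauge post's top) by the robot's fingers, pushing with more than 2 N (value of joint carrier between 0.106 and 0.114 m and value of joint plunger between 0.008 and 0.016 m and contact force between the fingers and knob above 2 N); the arm keeps its last pose, push and grip.
It fails at once if the knob is pressed while the carrier is not in the station under the head (value of joint plunger above 0.004 m and not (value of joint carrier between 0.106 and 0.114 m)).
It fails at once if the knob is pushed to the bottom (more than 21 mm down) (value of joint plunger above 0.021 m).
It fails at once if a loose thing round the reader is pushed away (more than 30 mm) or knocked over (distance of any of beaker, amber_bottle, tweezers, tube, stopper from where it was at the start of the episode above 0.03 m or angle between any of beaker, amber_bottle, stopper's own z axis and vertical above 0.5 rad).
It also fails if it takes over 45 s, if anything falls off the work surface, if the arm or the gripper's body presses on something with over 40 N, if the wrist force passes 120 N, or if a joint passes its speed limit or range.

### The arm

A 6-joint arm with a two-finger parallel gripper is mounted at the origin on a cart in front of the work surface, level with it; the furniture and walls round the work are solid. World frame = base frame: x ahead of the robot, y to its left, z up, the work surface at z = 0. Lengths are in m, angles in rad, forces in N, time in s.
With the tool pointing down it reaches from about 0.3 to 0.85 m from the base axis. Payload 4.2 kg.
Tool frame: the origin (TCP) lies where the fingers leave the gripper's body, on its centre line; the fingertips stand 78 mm ahead of it and the grasp point (between the pads) lies 60 mm ahead of it; z points along the fingers, y is the line along which they close (so a half turn about z gives the same grasp; the last joint's range is limited). The gripper opens to 91 mm and grips with 3 to 60 N. Pads are 32 mm wide; open, the fingers measure 118 mm over their backs; the gripper's body (76 mm by 178 mm) begins 60 mm behind the grasp point.
Start: joints at [-1.342, 0.32, 1.565, -0, 1.257, -0.02], TCP at [0.142, -0.557, 0.292] pointing down, gripper open.
Joint ranges: [-3.11, 3.11], [-0.84, 2.01], [0.21, 2.61], [-1.34, 4.49], [0.05, 2.63], [-2.56, 2.56]. Speed limits (rad/s): [2.57, 2.57, 3.14, 3.14, 3.14, 3.14].

### API

Orientations are given as a 3x3 rotation matrix whose columns are the frame's x, y, z axes.
In Python, from station import env, imaging gives the robot as it stands.
- The arm moves only by the tool carry_out, never from a script. Its argument "commands" is one flat list of numbers, 7 for each row, row after row: the shift along the tool's x, y, z in m, then the turn, a rotation vector about the tool's x, y, z in rad, then the opening, from 0 (shut) to 1 (fully open). A call has 1 to 8 rows; each row is the pose to reach, as a shift and turn from the pose commanded when the call began, along the tool's axes at that moment; what a row does not reach only later rows make up. A row lasts 1/12 s, in which the tool goes at most 41.7 mm and 7.16 degrees, less where a joint would pass 70% of its speed; a pose out of reach is approached as far as the arm can. A call with a gripper value outside its range is refused whole. The fingers move at their own pace and stop on an object; the grip force is fixed at half the most. Time passes only in rows, so rows that repeat a pose let the fingers close. It gives the time, the measured TCP pose, the force, the opening and the grip force at its end, in the units of the state.
- env.state(): the state, without advancing time (a new reading comes with each control period).
- imaging.get_image(name): name is "side" or "top" or "wrist"; returns the picture (400x640x3 uint8, red, green, blue); there is no depth.
- imaging.camera_params(name): a dict with "fx", "fy", "cx", "cy" (pixels), "camera_from_world" (4x4, takes a point from world to camera coordinates); the wrist camera has in their place "hand_eye" (4x4, takes a point from camera to tool coordinates, whose origin is the TCP and whose axes are the flange's). Camera axes: x right, y down, z forward; pixel columns grow to the right and rows downward; lengths in m; the calibration is good to about 2 mm. A picture is of the moment at which its call begins: read the wrist's pose just before it. camera_params takes no time and is no camera call.
- env.sign_off(): hands the job in; it is judged then, once.
The state is a dict: "time": time; "joint_pos": joint angles; "joint_vel": joint speeds; "joint_efforts": joint torques, N m; "ee_pos": TCP position; "orientation": TCP orientation; "contact_force": force on the tool from outside, world axes, zero at the start; "torque": the same for the moment, N m; "width": opening from 0.0 (shut) to 1.0 (fully open); "grip_force": force on a finger pad.
Only numpy, scipy, OpenCV 4.12 (cv2) and the standard library are available. Lean on these libraries where they do the work, as an engineer would, in place of code of your own. Each camera call takes 0.05 s, during which the arm holds its last target. There are 200 camera calls.

## Working session

There is one attempt and no reset: what is moved stays moved. The work goes in short steps, Python scripts to look and compute and a tool call to move; the robot and the scene stay as the last step left them, time stands still between calls to the robot, and variables do not carry over. Pictures are saved under pics/ and viewed, at most 10 in all, crops included, and the job is handed in when it is done.

Besides the shell and the picture viewer there is one more tool, called after "Call:" as a command line: name --argument value ..., lists and objects as JSON in quotes. carry_out: Moves the arm, as the interface text tells. Its arguments: {"type":"object","properties":{"commands":{"type":"array"}},"required":["commands"]}

```bash
ls; mkdir -p pics; python3 - <<'E'
from station import env, imaging
import cv2,json,numpy as np
np.set_printoptions(precision=4,suppress=True)
s=env.state();print(s)
for n in("top","side","wrist"):
    cv2.imwrite(f"pics/{n}0.png",imaging.get_image(n)[:,:,::-1]);print(n,imaging.camera_params(n))
E
```

```text
pics
{'time': 0.0, 'joint_pos': array([-1.342 ,  0.3203,  1.5657, -0.    ,  1.2574, -0.02  ]), 'joint_vel': array([-0.0013, -0.0008,  0.0019,  0.001 , -0.0012,  0.0002]), 'joint_efforts': array([  0.001 , -41.2459, -23.1974,   0.073 ,   0.0458,  -0.0001]), 'ee_pos': array([ 0.1415, -0.5569,  0.2914]), 'orientation': array([[ 0.9692,  0.2462, -0.0004],
       [ 0.2462, -0.9692,  0.0017],
       [ 0.    , -0.0018, -1.    ]]), 'contact_force': array([-1.0418, -0.3968, -0.0055]), 'torque': array([ 0.028 , -0.0204, -0.0639]), 'grip_force': 0.0, 'width': 0.9981951079843168}
top {'fx': 504.4858370961678, 'fy': 504.4858370961678, 'cx': 325.3188904817005, 'cy': 200.1714124241152, 'camera_from_world': array([[ 0.0038, -0.9999, -0.0135,  0.1726],
       [-0.9879, -0.0017, -0.1548,  0.5744],
       [ 0.1547,  0.014 , -0.9879,  0.94  ],
       [ 0.    ,  0.    ,  0.    ,  1.    ]])}
side {'fx': 407.6700992961233, 'fy': 407.6700992961233, 'cx': 314.0465188688625, 'cy': 202.5107178827306, 'camera_from_world': array([[ 0.8934, -0.4491,  0.0152, -0.4027],
       [-0.2529, -0.5305, -0.8091,  0.3437],
       [ 0.3714,  0.719 , -0.5875,  0.5929],
       [ 0.    ,  0.    ,  0.    ,  1.    ]])}
wrist {'fx': 290.62103773623164, 'fy': 290.62103773623164, 'cx': 316.82393390361295, 'cy': 202.58674145953867, 'hand_eye': array([[ 0.0016, -0.9655, -0.2605,  0.0727],
       [ 1.    ,  0.0019, -0.0008, -0.0003],
       [ 0.0012, -0.2605,  0.9655, -0.0923],
       [ 0.    ,  0.    ,  0.    ,  1.    ]])}
```

View pics/top0.png

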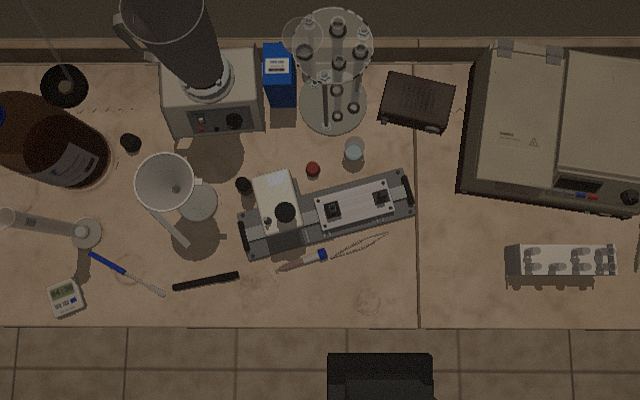

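View pics/side0.png

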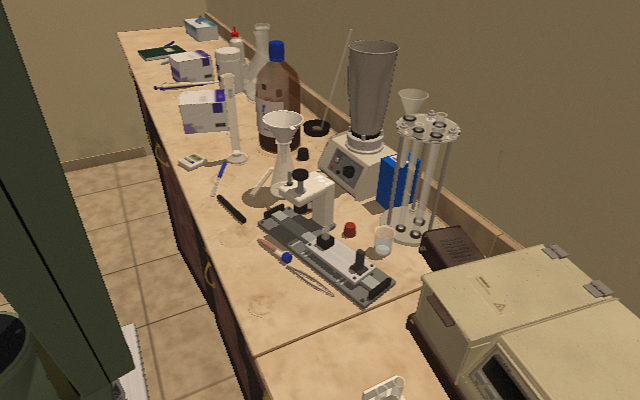

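The reader lies at about (240–415, 170–260) in the top view, with the knob near (285,212) and the post near (380,196). I'll enlarge both views.

```bash
python3 - <<'E'
import cv2,numpy as np
a=cv2.imread("pics/top0.png")[160:270,225:425];a=cv2.resize(a,None,fx=4,fy=4,interpolation=3)
cv2.imwrite("pics/topc.png",cv2.convertScaleAbs(a,alpha=1.6))
b=cv2.imread("pics/side0.png")[160:310,250:410];b=cv2.resize(b,None,fx=4,fy=4,interpolation=3)
cv2.imwrite("pics/sidec.png",cv2.convertScaleAbs(b,alpha=1.2))
E
```

```text
(no output)
```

View pics/topc.png

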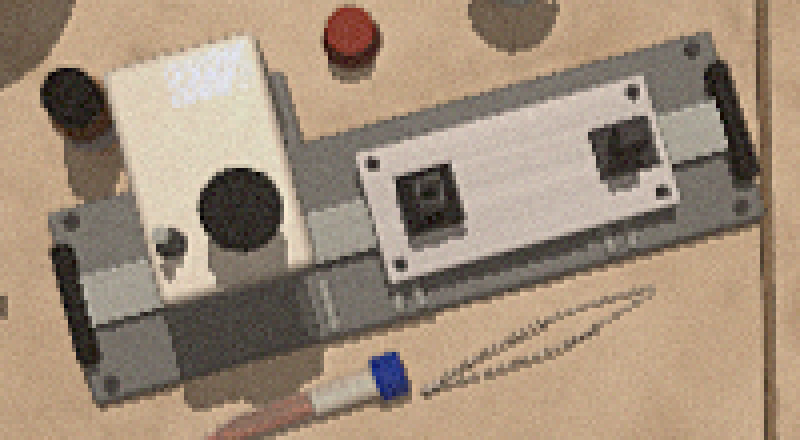

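View pics/sidec.png

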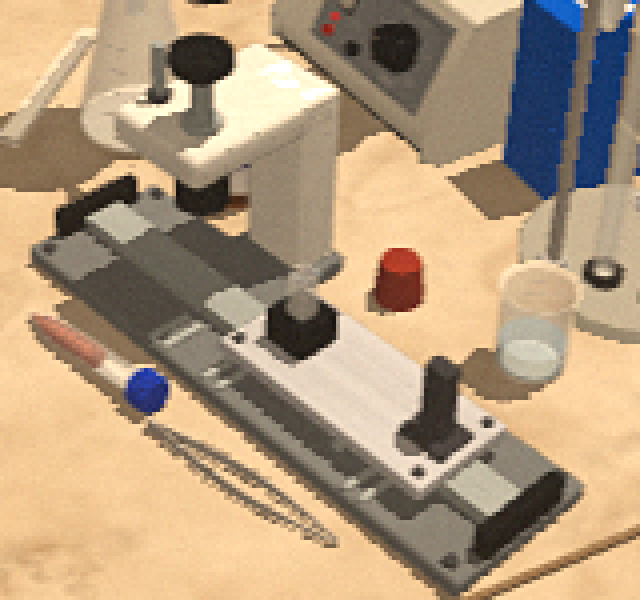

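Top crop: plate corners at about (50,212), (708,33), (765,213) and (98,405). Knob top is at (241,209), gauge at (170,237) and post top at (635,133). Side crop: knob top (203,52), gauge (158,45), post top (441,362). Next I fit the reader pose and carrier travel.

```bash
cat > fit.py <<'E'
import numpy as np
from station import env, imaging
from scipy.optimize import least_squares
np.set_printoptions(precision=4,suppress=True)
P={n:imaging.camera_params(n) for n in("top","side")}
def proj(n,p):
    c=P[n];q=c["camera_from_world"]@np.r_[p,1]
    return np.array([c["fx"]*q[0]/q[2]+c["cx"],c["fy"]*q[1]/q[2]+c["cy"]])
def w(v,x,y,z):
    c,s=np.cos(v[2]),np.sin(v[2]);return np.array([v[0]+c*x-s*y,v[1]+s*x+c*y,z])
E
cat > a.py <<'E'
from fit import *
T=lambda u,v:np.array([u/4+225,v/4+160]);S=lambda u,v:np.array([u/4+250,v/4+160])
O=[("top",T(50,212),.05,.175,.012),("top",T(708,33),.05,-.175,.012),("top",T(765,213),-.05,-.175,.012),("top",T(98,405),-.05,.175,.012),
("top",T(241,209),0,.07,.18),("top",T(170,237),0,.106,.168),("side",S(203,52),0,.07,.18),("side",S(158,45),0,.106,.168),
("side",S(441,362),0,None,.082),("top",T(635,133),0,None,.082)]
def r(v): return np.concatenate([proj(n,w(v,x,-.14+v[3] if y is None else y,z))-uv for n,uv,x,y,z in O])
for yaw in (0.25,-.25):
    s=least_squares(r,[.5,0,yaw,.03]);print(s.x,s.cost);print(s.fun.reshape(-1,2))
v=s.x if s.cost<50 else v
print("knob",w(v,0,.07,.18),"post",w(v,0,-.14+v[3],.082),"post end",w(v,0,-.03,.082))
E
python3 a.py
```

```text
[0.5521 0.1708 0.2779 0.0286] 6.587655914760334
[[-0.4968  0.2585]
 [ 1.1046 -1.3678]
 [ 1.4993  0.4488]
 [-0.2308  0.0046]
 [ 0.8208 -0.3849]
 [-1.197  -0.7431]
 [-1.385  -0.5231]
 [-0.9804 -0.6511]
 [-0.5187  0.5721]
 [-0.0573 -0.5334]]
[0.5521 0.1708 0.2779 0.0286] 6.587655914759116
[[-0.4968  0.2585]
 [ 1.1046 -1.3678]
 [ 1.4993  0.4488]
 [-0.2308  0.0046]
 [ 0.8208 -0.3849]
 [-1.197  -0.7431]
 [-1.385  -0.5231]
 [-0.9804 -0.6511]
 [-0.5187  0.5721]
 [-0.0573 -0.5334]]
knob [0.5329 0.2382 0.18  ] post [0.5827 0.0638 0.082 ] post end [0.5604 0.142  0.082 ]
```

```bash
cat > go.py <<'E'
from fit import *
from scipy.spatial.transform import Rotation as Ro
V=np.array([.5521,.1708,.2779]);c,s_=np.cos(V[2]),np.sin(V[2])
RT=np.array([[-s_,c,0],[c,s_,0],[0,0,-1.]])   # tool x = reader y, tool y = reader x, z down
def to(p):
    s=env.state();R=s["orientation"]
    print("t",s["time"],"pos",s["ee_pos"],"F",s["contact_force"],"wid",s["width"],
     "reader xy",np.array([[c,s_],[-s_,c]])@(s["ee_pos"][:2]-V[:2]))
    print("shift",R.T@(np.array(p)-s["ee_pos"]),"turn",Ro.from_matrix(R.T@RT).as_rotvec())
E
python3 -c "
from go import *
to([.38,-.05,.30]);to([.5827,.0638,.30])"
```

```text
t 0.15 pos [ 0.1415 -0.557   0.2916] F [ 0.3809 -0.1805  0.0225] wid 0.9998755875242421 reader xy [-0.5945 -0.5873]
shift [ 0.356  -0.4327 -0.0078] turn [-0.001  -0.0011 -1.5999]
t 0.15 pos [ 0.1415 -0.557   0.2916] F [ 0.3809 -0.1805  0.0225] wid 0.9998755875242421 reader xy [-0.5945 -0.5873]
shift [ 0.5805 -0.4931 -0.0077] turn [-0.001  -0.0011 -1.5999]
```

Call:
carry_out --commands '[0.18,-0.22,-0.01,0,0,-0.8,1,0.18,-0.22,-0.01,0,0,-0.8,1,0.18,-0.22,-0.01,0,0,-0.8,1,0.18,-0.22,-0.01,0,0,-0.8,1,0.18,-0.22,-0.01,0,0,-0.8,1,0.18,-0.22,-0.01,0,0,-0.8,1,0.18,-0.22,-0.01,0,0,-0.8,1,0.18,-0.22,-0.01,0,0,-0.8,1]'

```text
time: 0.82
ee_pos: [0.2629, -0.2949, 0.3024]
orientation: [[0.493, 0.87, 0.001], [0.87, -0.493, 0.003], [0.003, -0.001, -1.0]]
contact_force: [-0.7, -0.2, -0.4]
width: 1.003
grip_force: 0.0
```

```bash
python3 -c "
from go import *
to([.38,-.05,.30])"
```

```text
t 0.8167 pos [ 0.2629 -0.2949  0.3024] F [-0.7249 -0.1992 -0.4132] wid 1.0034635905718445 reader xy [-0.4059 -0.3685]
shift [ 0.2708 -0.0188  0.0031] turn [ 0.0005 -0.0029 -0.7934]
```

Call:
carry_out --commands '[0.27,-0.019,0.003,0,-0.003,-0.793,1,0.27,-0.019,0.003,0,-0.003,-0.793,1,0.27,-0.019,0.003,0,-0.003,-0.793,1,0.27,-0.019,0.003,0,-0.003,-0.793,1,0.27,-0.019,0.003,0,-0.003,-0.793,1,0.27,-0.019,0.003,0,-0.003,-0.793,1,0.27,-0.019,0.003,0,-0.003,-0.793,1,0.27,-0.019,0.003,0,-0.003,-0.793,1]'

```text
time: 1.48
ee_pos: [0.3815, -0.0537, 0.2991]
orientation: [[-0.273, 0.962, 0.0], [0.962, 0.273, -0.002], [-0.002, -0.0, -1.0]]
contact_force: [-0.6, -0.4, 0.2]
width: 1.002
grip_force: 0.0
```

```bash
python3 -c "
from go import *
to([.5827,.0638,.25])"
```

```text
t 1.4833 pos [ 0.3815 -0.0537  0.2991] F [-0.61   -0.3878  0.2041] wid 1.0015867092378767 reader xy [-0.2256 -0.1691]
shift [0.0581 0.2256 0.0489] turn [-0.0002  0.0019 -0.0012]
```

Call:
carry_out --commands '[0.058,0.225,0.049,0,0,0,1,0.058,0.225,0.049,0,0,0,1,0.058,0.225,0.049,0,0,0,1,0.058,0.225,0.049,0,0,0,1,0.058,0.225,0.049,0,0,0,1,0.058,0.225,0.049,0,0,0,1,0.058,0.225,0.049,0,0,0,1,0.058,0.225,0.049,0,0,0,1]'

```text
time: 2.15
ee_pos: [0.5819, 0.0589, 0.2482]
orientation: [[-0.267, 0.964, -0.003], [0.964, 0.267, -0.004], [-0.003, -0.004, -1.0]]
contact_force: [-1.0, -0.1, 0.5]
width: 1.0
grip_force: 0.0
```

```bash
python3 -c "
from go import *
import cv2
to([.5827,.0638,.134])
cv2.imwrite('pics/w1.png',imaging.get_image('wrist')[:,:,::-1])"
```

```text
t 2.15 pos [0.5819 0.0589 0.2482] F [-0.9585 -0.0764  0.511 ] wid 1.0002512675587767 reader xy [-0.002  -0.1158]
shift [0.0049 0.0025 0.1142] turn [-0.0041  0.003  -0.0074]
```

View pics/w1.png

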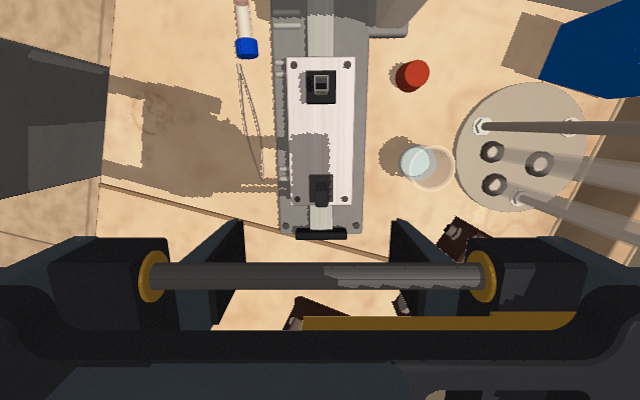

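```bash
python3 - <<'E'
import cv2
from go import *
a=cv2.imread("pics/w1.png")[150:220,280:360];cv2.imwrite("pics/w1c.png",cv2.resize(a,None,fx=7,fy=7,interpolation=3))
E
```

```text
(no output)
```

View pics/w1c.png

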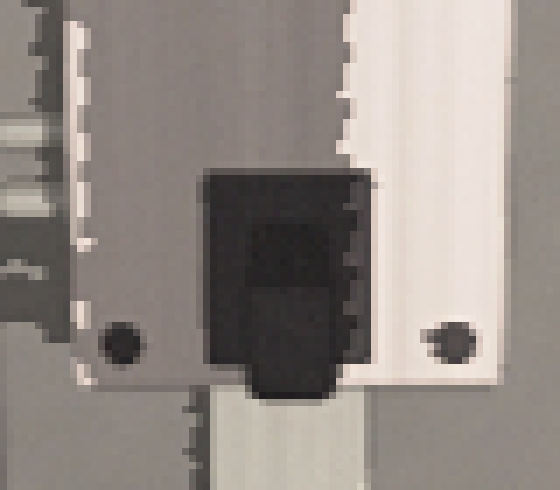

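The post's top face is centred at crop (291,343), which is about (321.6,199) in the wrist image.

```bash
python3 - <<'E'
from go import *
c_=imaging.camera_params("wrist");H=c_["hand_eye"];s=env.state()
d=np.array([(321.6-c_["cx"])/c_["fx"],(199-c_["cy"])/c_["fy"],1])
R=s["orientation"];o=R@H[:3,3]+s["ee_pos"];d=R@H[:3,:3]@d
p=o+d*(.082-o[2])/d[2];print(p,np.array([[c,s_],[-s_,c]])@(p[:2]-V[:2]))
to([p[0],p[1],.134])
E
```

```text
[0.5822 0.0661 0.082 ] [ 0.0003 -0.1089]
t 2.2 pos [0.581  0.0585 0.2489] F [ 0.511  -0.3154 -0.3286] wid 0.9968583965841797 reader xy [-0.003  -0.1159]
shift [0.0074 0.0036 0.1149] turn [-0.0037  0.003  -0.008 ]
```

Call:
carry_out --commands '[0.006,0.003,0.03,-0.004,0.003,-0.008,0.5,0.006,0.003,0.05,-0.004,0.003,-0.008,0.5,0.006,0.003,0.07,-0.004,0.003,-0.008,0.5,0.006,0.003,0.09,-0.004,0.003,-0.008,0.5,0.006,0.003,0.105,-0.004,0.003,-0.008,0.5,0.006,0.003,0.114,-0.004,0.003,-0.008,0.5,0.006,0.003,0.114,-0.004,0.003,-0.008,0.5,0.006,0.003,0.114,-0.004,0.003,-0.008,0.5]'

```text
time: 2.87
ee_pos: [0.5823, 0.0651, 0.1364]
orientation: [[-0.274, 0.962, 0.003], [0.962, 0.274, 0.001], [0.0, 0.003, -1.0]]
contact_force: [0.0, -0.2, 0.4]
width: 0.501
grip_force: 0.0
```

Call:
carry_out --commands '[0,0,0,0,0,0,0,0,0,0,0,0,0,0,0,0,0,0,0,0,0,0,0,0,0,0,0,0,0,0,0,0,0,0,0,0,0,0,0,0,0,0,0,0,0,0,0,0,0,0,0,0,0,0,0,0]'

```text
time: 3.53
ee_pos: [0.583, 0.0661, 0.1362]
orientation: [[-0.275, 0.961, 0.004], [0.961, 0.275, 0.001], [0.0, 0.004, -1.0]]
contact_force: [2.2, 1.4, 1.4]
width: 0.125
grip_force: 30.0
```

```bash
python3 -c "
from go import *
to([.5604,.142,.134])"
```

```text
t 3.5333 pos [0.583  0.0661 0.1362] F [2.2076 1.3959 1.3609] wid 0.12529152054596426 reader xy [ 0.001  -0.1091]
shift [ 0.0792 -0.0009  0.0022] turn [ 0.0042 -0.0001  0.0011]
```

Call:
carry_out --commands '[0.008,0,0,0,0,0,0,0.016,0,0,0,0,0,0,0.024,0,0,0,0,0,0,0.032,0,0,0,0,0,0,0.04,0,0,0,0,0,0,0.048,0,0,0,0,0,0,0.056,0,0,0,0,0,0,0.064,0,0,0,0,0,0]'

```text
time: 4.2
ee_pos: [0.5652, 0.1285, 0.1361]
orientation: [[-0.276, 0.961, 0.004], [0.961, 0.276, 0.001], [0.0, 0.005, -1.0]]
contact_force: [4.8, 0.0, 1.5]
width: 0.13
grip_force: 30.0
```

Call:
carry_out --commands '[0.002,0,0,0,0,0,0,0.004,0,0,0,0,0,0,0.006,0,0,0,0,0,0,0.008,0,0,0,0,0,0,0.01,0,0,0,0,0,0,0.012,0,0,0,0,0,0,0.012,0,0,0,0,0,0,0.012,0,0,0,0,0,0]'

```text
time: 4.87
ee_pos: [0.5623, 0.1389, 0.1362]
orientation: [[-0.275, 0.961, 0.005], [0.961, 0.275, 0.001], [-0.0, 0.005, -1.0]]
contact_force: [5.3, 0.5, 2.0]
width: 0.127
grip_force: 30.0
```

```bash
python3 -c "
from go import *
to([.5604,.142,.136])"
```

```text
t 4.8667 pos [0.5623 0.1389 0.1362] F [5.256  0.5253 2.01  ] wid 0.1271111086631162 reader xy [ 0.0011 -0.0335]
shift [ 0.0035 -0.001   0.0002] turn [0.0047 0.0002 0.0009]
```

Call:
carry_out --commands '[0.001,0,0,0,0,0,0,0.0015,0,0,0,0,0,0,0.0015,0,0,0,0,0,0]'

```text
time: 5.12
ee_pos: [0.5618, 0.1406, 0.1362]
orientation: [[-0.275, 0.961, 0.004], [0.961, 0.275, 0.002], [0.0, 0.005, -1.0]]
contact_force: [5.7, 1.5, 2.5]
width: 0.133
grip_force: 30.0
```

Call:
carry_out --commands '[0.001,0,0,0,0,0,0,0.0015,0,0,0,0,0,0,0.0015,0,0,0,0,0,0]'

```text
time: 5.37
ee_pos: [0.5613, 0.1424, 0.1361]
orientation: [[-0.275, 0.962, 0.004], [0.962, 0.275, 0.002], [0.001, 0.005, -1.0]]
contact_force: [3.7, 3.9, 3.6]
width: 0.128
grip_force: 30.0
```

Call:
carry_out --commands '[0.001,0,0,0,0,0,0,0.0015,0,0,0,0,0,0,0.0015,0,0,0,0,0,0]'

```text
time: 5.62
ee_pos: [0.5607, 0.1443, 0.1361]
orientation: [[-0.274, 0.962, 0.004], [0.962, 0.274, 0.003], [0.002, 0.005, -1.0]]
contact_force: [3.9, 5.3, 3.7]
width: 0.127
grip_force: 30.0
```

Call:
carry_out --commands '[0.001,0,0,0,0,0,0,0.0015,0,0,0,0,0,0,0.0015,0,0,0,0,0,0]'

```text
time: 5.87
ee_pos: [0.5605, 0.1452, 0.1361]
orientation: [[-0.275, 0.961, 0.004], [0.961, 0.275, 0.002], [0.001, 0.005, -1.0]]
contact_force: [4.9, 2.5, 2.8]
width: 0.131
grip_force: 30.0
```

Call:
carry_out --commands '[0.001,0,0,0,0,0,0,0.0015,0,0,0,0,0,0,0.0015,0,0,0,0,0,0]'

```text
time: 6.12
ee_pos: [0.5602, 0.1462, 0.1361]
orientation: [[-0.275, 0.961, 0.004], [0.961, 0.275, 0.001], [-0.0, 0.005, -1.0]]
contact_force: [5.5, 0.6, 2.2]
width: 0.129
grip_force: 30.0
```

The along-rail force passed through its pull and back to about zero, so the carrier is in the detent. Releasing and rising.

Call:
carry_out --commands '[0,0,0,0,0,0,0.5,0,0,0,0,0,0,0.5,0,0,0,0,0,0,0.5,0,0,0,0,0,0,0.5,0,0,0,0,0,0,0.5]'

```text
time: 6.53
ee_pos: [0.5587, 0.1461, 0.1353]
orientation: [[-0.275, 0.961, 0.0], [0.961, 0.275, 0.0], [0.0, 0.001, -1.0]]
contact_force: [0.3, -0.2, -0.1]
width: 0.458
grip_force: 0.0
```

Call:
carry_out --commands '[0,0,-0.02,0,0,0,0.5,-0.0,0,-0.045,0,0,0,0.5,-0.0,0,-0.07,0,0,0,0.5,-0.01,0,-0.1,0,0,0,0.3,-0.02,0,-0.13,0,0,0,0,-0.02,0,-0.15,0,0,0,0,-0.02,0,-0.16,0,0,0,0,-0.02,0,-0.16,0,0,0,0]'

```text
time: 7.2
ee_pos: [0.5652, 0.127, 0.298]
orientation: [[-0.275, 0.961, 0.007], [0.961, 0.275, 0.002], [0.0, 0.007, -1.0]]
contact_force: [0.5, -0.0, 0.2]
width: 0.167
grip_force: 0.0
```

```bash
python3 - <<'E'
from go import *
import cv2
to([.5329,.2382,.29])
a=imaging.get_image('wrist')[:,:,::-1];b=imaging.get_image('side')[:,:,::-1]
cv2.imwrite('pics/w2.png',a)
b=b[160:310,250:410];cv2.imwrite('pics/s2.png',cv2.resize(cv2.convertScaleAbs(b,alpha=1.2),None,fx=4,fy=4,interpolation=3))
E
```

```text
t 7.2 pos [0.5652 0.127  0.298 ] F [ 0.5014 -0.0449  0.1587] wid 0.16677560092172775 reader xy [ 0.0005 -0.0457]
shift [ 0.1158 -0.0005  0.008 ] turn [ 0.007  -0.0001  0.0009]
```

View pics/w2.png

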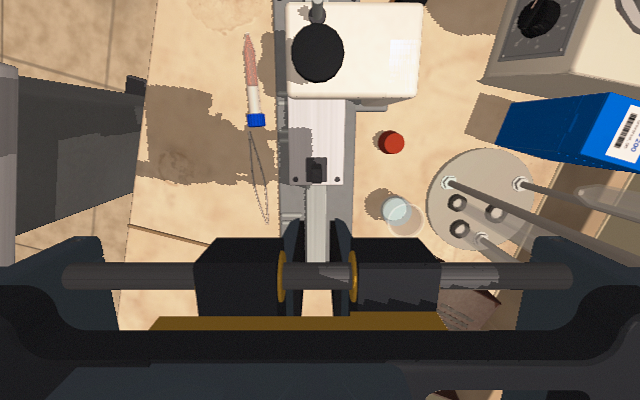

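View pics/s2.png

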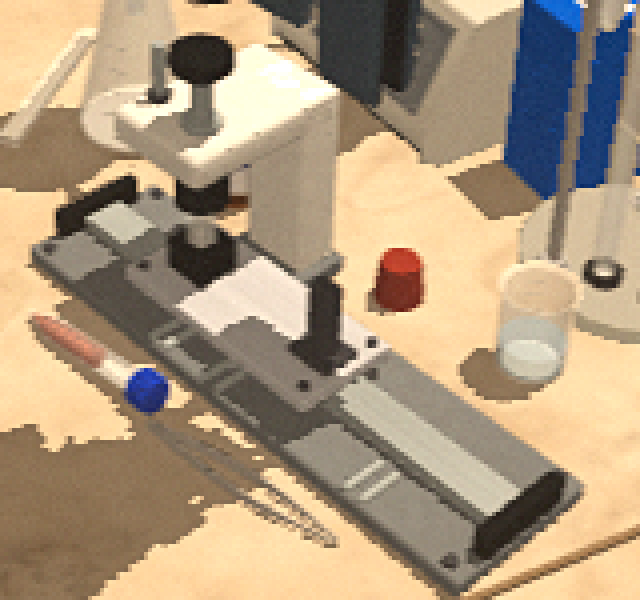

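The carrier is now under the head. Side crop shows the post top at about (324,279); the wrist image shows the knob top at (318,53) and the post top face at about (317,174). I'll check the travel and the knob position.

```bash
python3 - <<'E'
from go import *
for y in(-.034,-.03,-.026): print(y,(proj("side",w(V,0,y,.082))-[250,160])*4)
print((proj("side",w(V,0,-.1114,.082))-[250,160])*4)
c_=imaging.camera_params("wrist");H=c_["hand_eye"];s=env.state();R=s["orientation"];o=R@H[:3,3]+s["ee_pos"]
for u,v,z in((318,53,.18),(317,174,.082)):
    d=R@H[:3,:3]@np.array([(u-c_["cx"])/c_["fx"],(v-c_["cy"])/c_["fy"],1]);p=o+d*(z-o[2])/d[2];print(p,np.array([[c,s_],[-s_,c]])@(p[:2]-V[:2]))
to([.5329,.2382,.27])
E
```

```text
-0.034 [328.9926 288.7614]
-0.03 [323.627  285.0714]
-0.026 [318.291  281.4016]
[438.9893 364.4101]
[0.5314 0.2409 0.18  ] [-0.0007  0.0731]
[0.5573 0.1492 0.082 ] [-0.0009 -0.0221]
t 7.3 pos [0.564  0.1269 0.2946] F [-0.1638  0.3255 -0.5155] wid 0.07666086652590934 reader xy [-0.0006 -0.0454]
shift [0.1155 0.0008 0.0247] turn [ 0.0008 -0.0005  0.0014]
```

Call:
carry_out --commands '[0.04,0,0,0,0,0,0,0.08,0,0,0,0,0,0,0.11,0,0.005,0,0,0,0,0.117,0,0.015,0,0,0,0,0.117,0,0.025,0,0,0,0,0.117,0,0.025,0,0,0,0,0.117,0,0.025,0,0,0,0]'

```text
time: 7.88
ee_pos: [0.5321, 0.2382, 0.2689]
orientation: [[-0.275, 0.961, -0.001], [0.961, 0.275, -0.001], [-0.001, -0.001, -1.0]]
contact_force: [0.7, 0.5, 0.8]
width: 0.006
grip_force: 0.0
```

Call:
carry_out --commands '[0,0,0.003,0,0,0,0,0,0,0.006,0,0,0,0,0,0,0.008,0,0,0,0,0,0,0.008,0,0,0,0]'

```text
time: 8.22
ee_pos: [0.5326, 0.2387, 0.2625]
orientation: [[-0.274, 0.962, 0.002], [0.962, 0.274, 0.001], [0.0, 0.002, -1.0]]
contact_force: [0.3, -0.4, -0.5]
width: 0.005
grip_force: 0.0
```

Close to contact; small steps down.

Call:
carry_out --commands '[0,0,0.001,0,0,0,0,0,0,0.002,0,0,0,0,0,0,0.002,0,0,0,0]'

```text
time: 8.47
ee_pos: [0.5325, 0.2393, 0.2608]
orientation: [[-0.275, 0.961, 0.003], [0.961, 0.275, 0.001], [0.0, 0.003, -1.0]]
contact_force: [0.7, -0.4, -0.5]
width: 0.007
grip_force: 0.0
```

Call:
carry_out --commands '[0,0,0.001,0,0,0,0,0,0,0.002,0,0,0,0,0,0,0.002,0,0,0,0]'

```text
time: 8.72
ee_pos: [0.5324, 0.2394, 0.2587]
orientation: [[-0.276, 0.961, 0.003], [0.961, 0.276, 0.001], [0.0, 0.003, -1.0]]
contact_force: [0.9, 0.4, 0.3]
width: 0.008
grip_force: 0.0
```

Call:
carry_out --commands '[0,0,0.001,0,0,0,0,0,0,0.002,0,0,0,0,0,0,0.002,0,0,0,0]'

```text
time: 8.97
ee_pos: [0.5325, 0.2394, 0.2572]
orientation: [[-0.275, 0.961, 0.003], [0.961, 0.275, 0.001], [0.0, 0.003, -1.0]]
contact_force: [-1.4, 0.3, 2.8]
width: 0.008
grip_force: 1.8
```

Call:
carry_out --commands '[0,0,0.001,0,0,0,0,0,0,0.002,0,0,0,0,0,0,0.002,0,0,0,0]'

```text
time: 9.22
ee_pos: [0.5325, 0.2394, 0.2549]
orientation: [[-0.275, 0.961, 0.003], [0.961, 0.275, 0.001], [0.0, 0.003, -1.0]]
contact_force: [-0.8, 0.1, 4.0]
width: 0.006
grip_force: 2.1
```

Contact was at TCP z ≈ 0.2575, so half travel is ≈ 0.2457.

Call:
carry_out --commands '[0,0,0.0015,0,0,0,0,0,0,0.003,0,0,0,0,0,0,0.0045,0,0,0,0,0,0,0.006,0,0,0,0,0,0,0.0075,0,0,0,0,0,0,0.0085,0,0,0,0,0,0,0.0085,0,0,0,0,0,0,0.0085,0,0,0,0]'

```text
time: 9.88
ee_pos: [0.5325, 0.2394, 0.2465]
orientation: [[-0.275, 0.961, 0.003], [0.961, 0.275, 0.001], [0.0, 0.003, -1.0]]
contact_force: [-0.9, -0.3, 6.9]
width: 0.005
grip_force: 3.1
```

```bash
python3 - <<'E'
from go import *
import cv2
b=imaging.get_image('side')[:,:,::-1]
to([.532,.2394,.2457])
b=b[130:250,250:370];cv2.imwrite('pics/s3.png',cv2.resize(cv2.convertScaleAbs(b,alpha=1.3),None,fx=5,fy=5,interpolation=3))
E
```

```text
t 9.9333 pos [0.5325 0.2394 0.2466] F [-1.2142 -0.2414  5.8671] wid 0.0017220563976322967 reader xy [0.     0.0714]
shift [ 0.0001 -0.0005  0.0009] turn [ 0.0031 -0.0003  0.001 ]
```

View pics/s3.png

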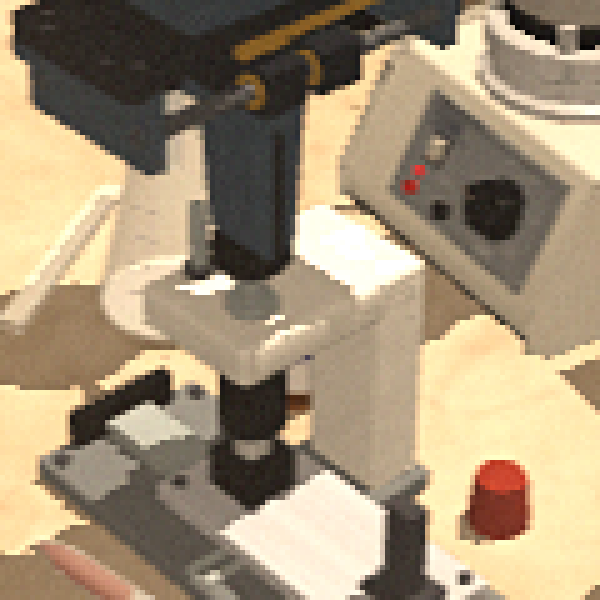

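The sleeve has come down over the cuvette in line, and the knob is about 11 mm down at 6–7 N. One small nudge, then hand in.

Call:
carry_out --commands '[0,0,0.0007,0,0,0,0,0,0,0.0007,0,0,0,0,0,0,0.0007,0,0,0,0,0,0,0.0007,0,0,0,0]'

```text
time: 10.27
ee_pos: [0.5325, 0.2394, 0.2459]
orientation: [[-0.275, 0.961, 0.003], [0.961, 0.275, 0.001], [0.0, 0.003, -1.0]]
contact_force: [-1.2, -0.7, 6.5]
width: 0.004
grip_force: 3.2
```

```bash
python3 -c "
from go import *
to([.532,.2394,.2457])
print(env.sign_off())"
```

```text
t 10.2667 pos [0.5325 0.2394 0.2459] F [-1.2038 -0.6698  6.522 ] wid 0.003506970463214595 reader xy [-0.      0.0714]
shift [ 0.0001 -0.0005  0.0002] turn [ 0.0032 -0.0003  0.0011]
the job is handed in; nothing more can be done
None
```

I handed the job in at about 10.3 s with the carrier in the station under the head and the fingers still holding the knob about 12 mm down at about 6.5 N; no verdict came back, the depth is worked out from the arm's height at first contact, and I saw nothing loose moved.

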